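# Set out the hole saws at the drill in order of use

### The arm

A 6-joint arm with a two-finger parallel gripper is mounted at the origin on the work surface. World frame = base frame: x ahead of the robot, y to its left, z up, the work surface at z = 0. Lengths are in m, angles in rad, forces in N, time in s.
With the tool pointing down it reaches from about 0.375 to 0.975 m from the base axis. Payload 3.8 kg.
Tool frame: the origin (TCP) lies at the very end of the fingers, on their centre line; the grasp point (between the pads) lies 19 mm behind it (bot.pinch_z is the distance from the TCP to the grasp point, in m); x points along the fingers, y is the direction in which the jaws open and shut, and the axes are right-handed (so a half turn about x gives the same grasp; the last joint's range is limited). The gripper opens to 85 mm and grips with 20 to 120 N. Pads are 22 mm wide; open, the fingers measure 114 mm over their backs; the gripper's body (76 mm by 85 mm) begins 54 mm behind the grasp point. The pads swing forward as they close: fully open they stand 13 mm farther back than shut.
Start: joints at [-1.358, 0.264, 1.604, -0, 1.274, -0.037], TCP at [0.167, -0.654, 0.231] pointing down, gripper open.
Joint ranges: [-2.63, 2.63], [-0.94, 2.18], [0.31, 2.57], [-1.31, 4.45], [0, 2.66], [-2.55, 2.55]. Speed limits (rad/s): [2.57, 2.57, 3.14, 3.14, 3.14, 3.14].

### API

Orientations are given as a rotation vector (axis times angle).
In Python, from workcell import monitor, imaging, finish_job, bot gives the robot as it stands.
- The arm moves only by the tool jog_arm, never from a script. Its argument "rows" is a list of rows, each a list of 7 numbers: the shift along the tool's x, y, z in m, then the turn, a rotation vector about the tool's x, y, z in rad, then the opening in per cent of the stroke, from 0 (shut) to 100 (fully open). A call has 1 to 20 rows; each row is the pose to reach, as a shift and turn from the pose measured when the call began, along the tool's axes at that moment; what a row does not reach only later rows make up. A row lasts 1/10 s, in which the tool goes at most 50 mm and 8.59 degrees, less where a joint would pass 70% of its speed; a pose out of reach is approached as far as the arm can. A call with a gripper value outside its range is refused whole. The fingers move at their own pace and stop on an object; "force" is the grip in N (left out, the last holds). Time passes only in rows, so rows that repeat a pose let the fingers close. It gives the time, the measured TCP pose, the force and the opening at its end, in the units of the state.
- monitor.read_state(): the state, without advancing time (a new reading comes with each control period).
- imaging.read_camera(name): name is "side" or "top"; returns the picture (384x512x3 uint8, blue, green, red); there is no depth.
- imaging.camera_params(name): a dict with "fx", "fy", "cx", "cy" (pixels), "k1" (the pictures are not rectified: a ray, as slopes to the right and down, at radius r is drawn at 1 + k1 r^2 times it, then the intrinsics apply), "T" (4x4, takes a point from camera to world coordinates). Camera axes: x right, y down, z forward; pixel columns grow to the right and rows downward; lengths in m; the calibration is good to about 2 mm. A picture is of the moment at which its call begins. camera_params takes no time and is no camera call.
- finish_job(): hands the job in, once; it reports no verdict.
The state is a dict: "time": time; "q": joint angles; "joint_vel": joint speeds; "joint_torque": joint torques, N m; "tool_pos": TCP position; "tcp_rot": TCP orientation; "wrist_force": force on the tool from outside, world axes, zero at the start; "torque": the same for the moment, N m; "width": opening from 0.0 (shut) to 1.0 (fully open).
Only numpy, scipy, OpenCV 4.12 (cv2) and the standard library are available. Lean on these libraries where they do the work, as an engineer would, in place of code of your own. Each camera call takes 0.05 s, during which the arm holds its last target. There are 200 camera calls.

### The job

The four hole saws stand on the aluminium storage rail in the order in which they will be used, the first one next to the rail's red end. Move them to the drill's wooden peg rack, one over each peg, standing flat on the board with the teeth down, in the same order: the first saw on the peg next to the rack's red end, the last on the peg farthest from it. Set each saw down rather than letting it drop.

Things in the scene. Friction and masses are not known exactly. Their poses are not given: they have to be found in the camera images.
- saw_35: The red hole saw: an upside-down steel cup, outside diameter 35 mm, 46 mm tall, flat closed top (6 mm thick, a dark 25 mm boss 3 mm proud), open at the toothed underside (inside diameter 30 mm, 40 mm deep); about 90 g. At the start it stands teeth down over the peg of its holder. Origin at the centre of its underside, z up its axis; yaw means nothing.
- saw_44: The yellow hole saw: an upside-down steel cup, outside diameter 44 mm, 46 mm tall, flat closed top (6 mm thick, a dark 25 mm boss 3 mm proud), open at the toothed underside (inside diameter 39 mm, 40 mm deep); about 130 g. At the start it stands teeth down over the peg of its holder. Origin at the centre of its underside, z up its axis; yaw means nothing.
- saw_54: The blue hole saw: an upside-down steel cup, outside diameter 54 mm, 46 mm tall, flat closed top (6 mm thick, a dark 25 mm boss 3 mm proud), open at the toothed underside (inside diameter 49 mm, 40 mm deep); about 170 g. At the start it stands teeth down over the peg of its holder. Origin at the centre of its underside, z up its axis; yaw means nothing.
- saw_64: The green hole saw: an upside-down steel cup, outside diameter 64 mm, 46 mm tall, flat closed top (6 mm thick, a dark 25 mm boss 3 mm proud), open at the toothed underside (inside diameter 59 mm, 40 mm deep); about 220 g. At the start it stands teeth down over the peg of its holder. Origin at the centre of its underside, z up its axis; yaw means nothing.
- holder_35: Fixed holder of the red saw on the storage rail: black 80 mm square plate with a red footprint disc (47 mm) and a steel peg, 14 mm thick, 30 mm tall. Plate top 18 mm above the bench. The four stand in a row on the rail in any order. Origin: centre of the plate's underside, 6 mm above the bench; y along the rail towards its red end.
- holder_44: Fixed holder of the yellow saw on the storage rail: black 80 mm square plate with a yellow footprint disc (56 mm) and a steel peg, 14 mm thick, 30 mm tall. Plate top 18 mm above the bench. The four stand in a row on the rail in any order. Origin: centre of the plate's underside, 6 mm above the bench; y along the rail towards its red end.
- holder_54: Fixed holder of the blue saw on the storage rail: black 80 mm square plate with a blue footprint disc (66 mm) and a steel peg, 14 mm thick, 30 mm tall. Plate top 18 mm above the bench. The four stand in a row on the rail in any order. Origin: centre of the plate's underside, 6 mm above the bench; y along the rail towards its red end.
- holder_64: Fixed holder of the green saw on the storage rail: black 80 mm square plate with a green footprint disc (76 mm) and a steel peg, 14 mm thick, 30 mm tall. Plate top 18 mm above the bench. The four stand in a row on the rail in any order. Origin: centre of the plate's underside, 6 mm above the bench; y along the rail towards its red end.
- rail: Fixed aluminium storage rail under the four black holders, 40 x 335 mm, 6 mm thick, 24 mm tall end caps: red at the +y end, grey at the other. Origin: centre of its underside, on the bench; y along its length to the red cap. The holders stand at y = +127.5, +42.5, -42.5, -127.5 mm. It lies at any angle, left or right of the robot's centre line, the wooden rack on the other side.
- rack: Fixed wooden peg rack: board 84 x 330 x 18 mm with four bare steel pegs, 14 mm thick, 30 mm tall above the board, and a red end block (24 mm tall) at its +y end. Origin: centre of the board's underside, on the bench; y along its length to the red end. Pegs at x = 0, y = +127.5, +42.5, -42.5, -127.5 mm. It lies at any angle.
Mind the look-alikes: they are no part of the job. Leave any orange look-alike of the saw_54 alone.

How it is judged:
By the outcome, as a careful person would: the job done as asked, in the order asked, and still so for the second after the job is handed in, with the robot touching nothing.
It also fails if it takes over 106 s, if anything falls off the work surface, if the arm or the gripper's body presses on something with over 40 N, if the wrist force passes 120 N, or if a joint passes its speed limit or range.

## Working session

There is one attempt and no reset: what is moved stays moved. The work goes in short steps, Python scripts to look and compute and a tool call to move; the robot and the scene stay as the last step left them, time stands still between calls to the robot, and variables do not carry over. Pictures are saved under pics/ and viewed, about 12 in all and at most 16, crops included, and the job is handed in when it is done.

Besides the shell and the picture viewer there is one more tool, called by a JSON object that holds its "name" and its "arguments", one argument or row to a line. jog_arm: Moves the arm, as the interface text tells. Its arguments: {"type":"object","properties":{"rows":{"type":"array","items":{"type":"array","items":{"type":"number"}}},"force":{"type":"number"}},"required":["rows"]}

```bash
mkdir -p pics; ls
python3 - <<'E'
from workcell import monitor, imaging, bot
import cv2
print(monitor.read_state())
for n in("top","side"):
    cv2.imwrite(f"pics/{n}0.png",imaging.read_camera(n)); print(imaging.camera_params(n))
print(bot.pinch_z,[a for a in dir(bot) if a[0]!='_'])
E
```

```text
pics
{'time': 0.0, 'q': array([-1.35791695e+00,  2.64755857e-01,  1.60536679e+00, -3.93934049e-06,
        1.27367941e+00, -3.68797136e-02]), 'joint_vel': array([ 5.00813109e-04,  8.61058387e-04, -9.96104922e-05, -1.85257779e-03,
       -1.34582064e-03,  7.07076299e-04]), 'joint_torque': array([ 1.31790737e-03, -5.15103793e+01, -3.67315686e+01,  5.09155871e-04,
        1.28400960e-02,  6.58528933e-06]), 'tool_pos': array([ 0.16669806, -0.65334912,  0.22996408]), 'tcp_rot': array([ 2.08925913,  0.26461491, -2.08967594]), 'wrist_force': array([ 0.5760645 , -0.4320635 ,  0.06924925]), 'torque': array([0.00811717, 0.01183601, 0.0079074 ]), 'width': 1.002870145784074}
{'fx': 356.61129817207217, 'fy': 356.61129817207217, 'cx': 260.4802491596819, 'cy': 194.88474780894418, 'k1': -0.05433723292427706, 'T': array([[ 0.00510384, -0.99724027,  0.07406611,  0.47341846],
       [-0.9999197 , -0.00594863, -0.01118979,  0.03561163],
       [ 0.0115995 , -0.07400306, -0.99719055,  0.89564128],
       [ 0.        ,  0.        ,  0.        ,  1.        ]])}
{'fx': 395.301808820152, 'fy': 395.301808820152, 'cx': 255.36539890819986, 'cy': 189.14315709118617, 'k1': -0.10145963021784148, 'T': array([[-0.97878685, -0.10357674,  0.17677147,  0.35972403],
       [-0.20487757,  0.48969985, -0.84747816,  0.9137005 ],
       [ 0.00121406, -0.86571699, -0.50053233,  0.56810665],
       [ 0.        ,  0.        ,  0.        ,  1.        ]])}
0.0187 ['MotionError', 'pinch_z']
```

View pics/top0.png

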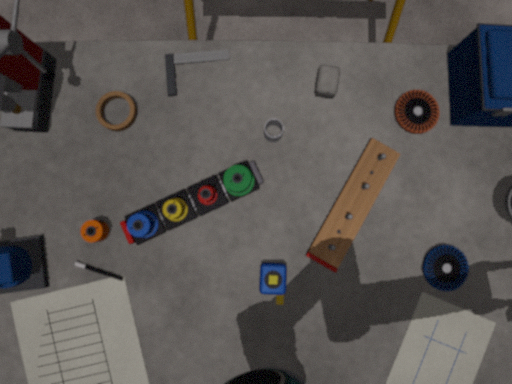

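View pics/side0.png

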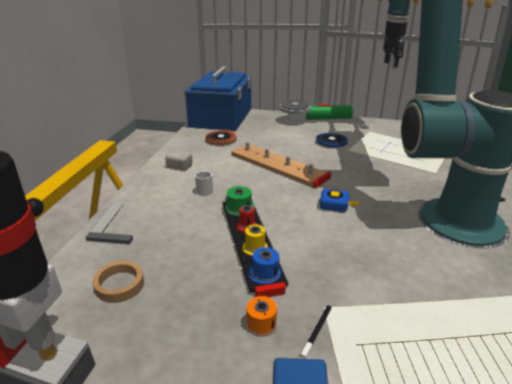

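Top view: the rail is on the left, with its red cap at about (128,232). From the red end the saws are blue (142,224), yellow (174,209), red (206,194) and green (238,180). The orange saw at (92,231) stands off the rail and is the look-alike, so I leave it alone. The rack is on the right, with its red end at (322,260) and pegs near (332,244), (349,215), (365,186) and (383,156). I'll confirm this with crops.

Run:
```python
import cv2,numpy as np
a=cv2.imread("pics/top0.png")
r=lambda im,x0,x1,y0,y1,f:cv2.resize(im[y0:y1,x0:x1],None,fx=f,fy=f,interpolation=cv2.INTER_CUBIC)
L=r(a,115,270,155,250,5); cv2.imwrite("pics/c_rail.png",L)
cv2.imwrite("pics/c_rack.png",r(a,300,405,132,275,4))
```

```text
(no output)
```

View pics/c_rail.png

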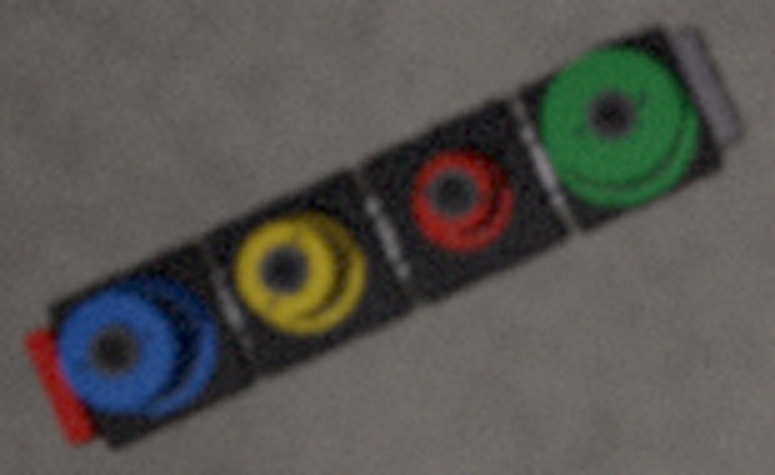

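View pics/c_rack.png

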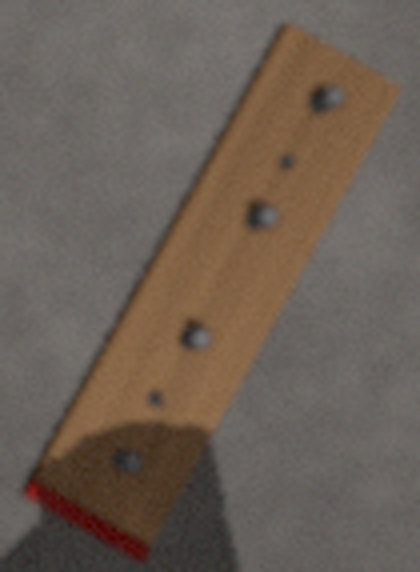

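The crops confirm the order from the red end: blue 54, yellow 44, red 35, green 64. The rack has four tall pegs at full-image pixels of about (331.5,247), (348.5,216), (365.5,186) and (381.5,156.5). The two small dark dots between them are screws. Next I'll measure positions.

```bash
cat > h.py <<'E'
import cv2,numpy as np
from scipy.spatial.transform import Rotation as R
from workcell import monitor,imaging
def ray(n,uv):
    p=imaging.camera_params(n);K=np.array([[p["fx"],0,p["cx"]],[0,p["fy"],p["cy"]],[0,0,1]])
    xy=cv2.undistortPoints(np.array([[uv]],float),K,np.array([p["k1"],0,0,0,0]))[0,0]
    return p["T"][:3,3],p["T"][:3,:3]@[xy[0],xy[1],1]
def onz(n,uv,z):
    o,d=ray(n,uv);return (o+d*(z-o[2])/d[2])[:3]
def proj(n,P):
    p=imaging.camera_params(n);c=np.linalg.inv(p["T"])@[*P,1];s=c[:2]/c[2];s=s*(1+p["k1"]*(s@s))
    return s*p["fx"]+[p["cx"],p["cy"]]
def rel(pos,jaw,q=None):
    """shift,turn in tool axes to TCP pos, tool down, jaw axis at world angle jaw (rad) mod pi"""
    s=monitor.read_state();R0=R.from_rotvec(s["tcp_rot"]);best=None
    for k in(0,np.pi):
        y=np.array([np.cos(jaw+k),np.sin(jaw+k),0]);x=np.array([0,0,-1.])
        t=(R0.inv()*R.from_matrix(np.c_[x,y,np.cross(x,y)])).as_rotvec()
        print("shift",R0.inv().apply(np.array(pos)-s["tool_pos"]).round(4),"turn",t.round(3))
E
cat > m.py <<'E'
from h import *
a=cv2.imread("pics/top0.png");hsv=cv2.cvtColor(a,cv2.COLOR_BGR2HSV);f=4
seeds=dict(s54=(137.5,225),s44=(172,208.5),s35=(206,193.5),s64=(237,177.5))
S={}
for n,(u,v) in seeds.items():
    x0,y0=int(u)-9,int(v)-9
    c=cv2.resize(hsv[y0:y0+19,x0:x0+19],None,fx=f,fy=f,interpolation=cv2.INTER_CUBIC)
    m=((c[...,1]<95)|(c[...,2]<75)).astype(np.uint8)
    k,lab,st,ce=cv2.connectedComponentsWithStats(m)
    i=min(range(1,k),key=lambda i:np.hypot(*(ce[i]-38))+ (1e3 if st[i,4]<100 else 0))
    uv=(ce[i]+.5)/f-.5+[x0,y0]; S[n]=onz("top",uv,.067)
    print(n,uv.round(1),"diam mm",round(1e3*2*np.sqrt(st[i,4]/np.pi)/f*.83/356,1),S[n].round(4))
pegs=[]
for u,v in[(331.5,247),(348.5,216),(365.5,186),(381.5,156.5)]:
    x0,y0=int(u)-6,int(v)-6
    c=cv2.resize(hsv[y0:y0+13,x0:x0+13],None,fx=f,fy=f,interpolation=cv2.INTER_CUBIC)
    m=(c[...,1]<75).astype(np.uint8);k,lab,st,ce=cv2.connectedComponentsWithStats(m)
    i=1+np.argmax(st[1:,4]);uv=(ce[i]+.5)/f-.5+[x0,y0];P=onz("top",uv,.034);pegs.append(P);print("peg",uv.round(1),st[i,4],P.round(4))
pegs=np.array(pegs)
for A in (np.array(list(S.values())),pegs):
    d=np.diff(A[:,:2],axis=0);print("gaps",np.linalg.norm(d,axis=1).round(4),"reach",np.hypot(*A[:,:2].T).round(3))
    w=A[0,:2]-A[3,:2]+(A[1,:2]-A[2,:2])/3;w/=np.linalg.norm(w);c=A[:,:2].mean(0)
    print("dir",w,np.arctan2(w[1],w[0]),"fit",[(c+w*k).round(4) for k in(.1275,.0425,-.0425,-.1275)])
# side check: draw
b=cv2.imread("pics/side0.png")
for P in list(S.values())+[np.r_[p[:2],.048] for p in pegs]:
    u=proj("side",P);cv2.drawMarker(b,tuple(int(round(x)) for x in u),(255,0,255),0,8)
cv2.imwrite("pics/side_chk.png",cv2.resize(b[130:300,190:360],None,fx=3.5,fy=3.5,interpolation=cv2.INTER_CUBIC))
E
python3 m.py
```

```text
s54 [137.4 224.8] diam mm 22.2 [0.4637 0.3118 0.067 ]
s44 [171.4 208.6] diam mm 21.1 [0.5018 0.2332 0.067 ]
s35 [205.2 193.3] diam mm 21.7 [0.5379 0.1552 0.067 ]
s64 [236.9 177.6] diam mm 23.7 [0.5751 0.0816 0.067 ]
peg [331.6 246.9] 508 [ 0.4127 -0.1462  0.034 ]
peg [348.9 216.1] 486 [ 0.487  -0.1891  0.034 ]
peg [365.4 185.9] 532 [ 0.5611 -0.2309  0.034 ]
peg [381.6 156.3] 592 [ 0.6348 -0.2728  0.034 ]
gaps [0.0873 0.0859 0.0825] reach [0.559 0.553 0.56  0.581]
dir [-0.43410678  0.90086142] 2.019842845499696 fit [array([0.4643, 0.3103]), array([0.5012, 0.2337]), array([0.5381, 0.1571]), array([0.575 , 0.0806])]
gaps [0.0858 0.0851 0.0849] reach [0.438 0.522 0.607 0.691]
dir [-0.86896701  0.49487002] 2.623907412294992 fit [array([ 0.4131, -0.1466]), array([ 0.487 , -0.1887]), array([ 0.5608, -0.2308]), array([ 0.6347, -0.2728])]
```

View pics/side_chk.png

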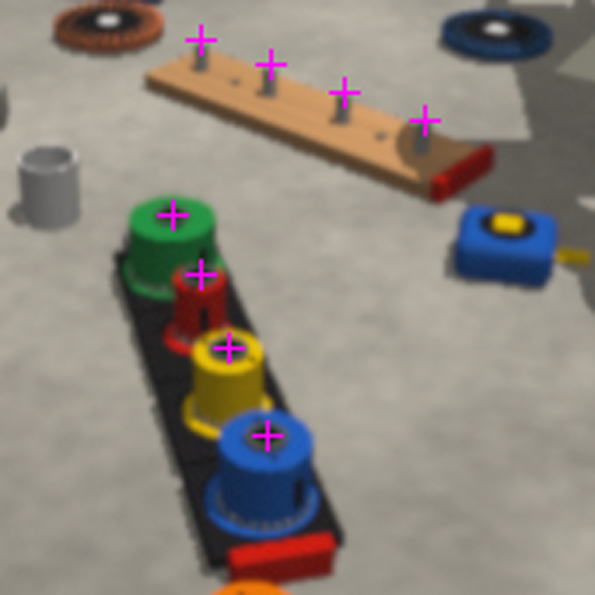

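The markers projected into the side view land on all four bosses and within about 2 px of the peg tips. That leaves errors of about 3 mm, well inside the 8 mm clearance. Next come the relative moves to the first saw.

Run:
```python
from h import *
s=monitor.read_state();M=R.from_rotvec(s["tcp_rot"]).as_matrix();print(M.round(3), "jaw",np.arctan2(M[1,1],M[0,1]))
for p in[(.43,-.30,.23),(.464,.311,.16)]: rel(p,.449)
```

```text
[[-0.     0.247 -0.969]
 [ 0.002 -0.969 -0.247]
 [-1.    -0.002 -0.   ]] jaw -1.320998701507107
shift [ 0.0007 -0.2773 -0.3425] turn [-1.77e+00 -2.00e-03  1.00e-03]
shift [ 0.0007 -0.2773 -0.3425] turn [1.372e+00 1.000e-03 2.000e-03]
shift [ 0.0719 -0.8608 -0.5264] turn [-1.77e+00 -2.00e-03  1.00e-03]
shift [ 0.0719 -0.8608 -0.5264] turn [1.372e+00 1.000e-03 2.000e-03]
```

{"name": "jog_arm", "arguments": {
  "rows": [
    [0, -0.28, -0.34, -0.9, 0, 0, 100],
    [0, -0.28, -0.34, -0.9, 0, 0, 100],
    [0, -0.28, -0.34, -0.9, 0, 0, 100],
    [0, -0.28, -0.34, -0.9, 0, 0, 100],
    [0, -0.28, -0.34, -0.9, 0, 0, 100],
    [0, -0.28, -0.34, -0.9, 0, 0, 100],
    [0, -0.28, -0.34, -0.9, 0, 0, 100],
    [0, -0.28, -0.34, -0.9, 0, 0, 100],
    [0, -0.28, -0.34, -0.9, 0, 0, 100],
    [0, -0.28, -0.34, -0.9, 0, 0, 100],
    [0.03, -0.57, -0.45, -1.77, 0, 0, 100],
    [0.03, -0.57, -0.45, -1.77, 0, 0, 100],
    [0.03, -0.57, -0.45, -1.77, 0, 0, 100],
    [0.03, -0.57, -0.45, -1.77, 0, 0, 100],
    [0.03, -0.57, -0.45, -1.77, 0, 0, 100],
    [0.03, -0.57, -0.45, -1.77, 0, 0, 100],
    [0.03, -0.57, -0.45, -1.77, 0, 0, 100]
  ],
  "force": 50
}}

```text
time: 1.8
tool_pos: [0.4612, 0.0135, 0.2004]
tcp_rot: [0.87, 1.394, -0.867]
wrist_force: [-0.6, -0.4, -0.6]
width: 1.0
```

Run:
```python
from h import *
rel((.464,.311,.13),.449)
```

```text
shift [ 0.0714  0.1332 -0.2657] turn [ 0.006 -0.004  0.   ]
shift [ 0.0714  0.1332 -0.2657] turn [-3.136 -0.    -0.006]
```

{"name": "jog_arm", "arguments": {
  "rows": [
    [0.04, 0.133, -0.266, 0.006, -0.004, 0, 100],
    [0.04, 0.133, -0.266, 0.006, -0.004, 0, 100],
    [0.04, 0.133, -0.266, 0.006, -0.004, 0, 100],
    [0.04, 0.133, -0.266, 0.006, -0.004, 0, 100],
    [0.04, 0.133, -0.266, 0.006, -0.004, 0, 100],
    [0.04, 0.133, -0.266, 0.006, -0.004, 0, 100],
    [0.04, 0.133, -0.266, 0.006, -0.004, 0, 100],
    [0.071, 0.133, -0.266, 0.006, -0.004, 0, 100],
    [0.071, 0.133, -0.266, 0.006, -0.004, 0, 100],
    [0.071, 0.133, -0.266, 0.006, -0.004, 0, 100],
    [0.071, 0.133, -0.266, 0.006, -0.004, 0, 100]
  ]
}}

```text
time: 2.9
tool_pos: [0.4647, 0.3102, 0.1315]
tcp_rot: [0.874, 1.387, -0.873]
wrist_force: [0.4, 0.0, 0.3]
width: 1.001
```

Run:
```python
from h import *
rel((.464,.311,.026),.449)
t,s=imaging.read_camera("top"),imaging.read_camera("side")
z=lambda i,x,y:cv2.resize(i[y:y+110,x:x+110],None,fx=3.6,fy=3.6,interpolation=cv2.INTER_CUBIC)
cv2.imwrite("pics/a.png",np.hstack([z(t,85,165),z(s,205,165)]))
```

```text
shift [ 0.1055 -0.0004 -0.001 ] turn [-0.002  0.    -0.001]
shift [ 0.1055 -0.0004 -0.001 ] turn [ 3.14e+00 -2.00e-03 -1.00e-03]
```

View pics/a.png

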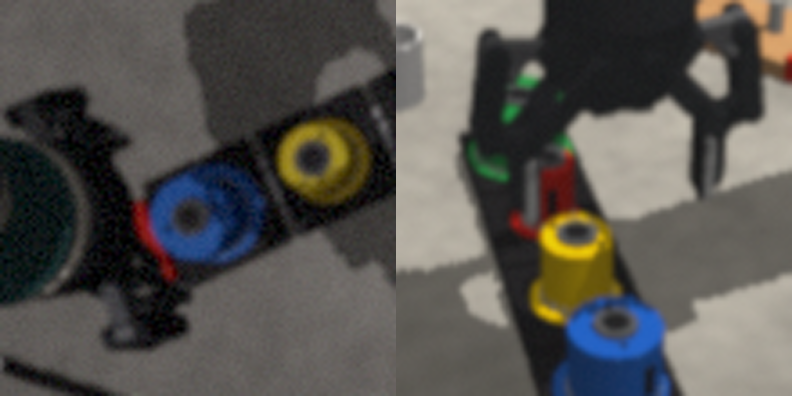

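The jaws straddle the blue saw across the rail, and the sideways offset in the top view fits the parallax. I'll descend, close and read the opening.

{"name": "jog_arm", "arguments": {
  "rows": [
    [0.03, 0, -0.001, 0, 0, 0, 100],
    [0.06, 0, -0.001, 0, 0, 0, 100],
    [0.085, 0, -0.001, 0, 0, 0, 100],
    [0.1, 0, -0.001, 0, 0, 0, 100],
    [0.106, 0, -0.001, 0, 0, 0, 100],
    [0.106, 0, -0.001, 0, 0, 0, 100],
    [0.106, 0, -0.001, 0, 0, 0, 0],
    [0.106, 0, -0.001, 0, 0, 0, 0],
    [0.106, 0, -0.001, 0, 0, 0, 0],
    [0.106, 0, -0.001, 0, 0, 0, 0],
    [0.106, 0, -0.001, 0, 0, 0, 0],
    [0.106, 0, -0.001, 0, 0, 0, 0],
    [0.106, 0, -0.001, 0, 0, 0, 0],
    [0.106, 0, -0.001, 0, 0, 0, 0]
  ]
}}

```text
time: 4.4
tool_pos: [0.4657, 0.3125, 0.0277]
tcp_rot: [0.877, 1.386, -0.87]
wrist_force: [-0.8, 0.2, 6.7]
width: 0.608
```

{"name": "jog_arm", "arguments": {
  "rows": [
    [-0.015, 0, 0, 0, 0, 0, 0],
    [-0.035, 0, 0, 0, 0, 0, 0],
    [-0.06, 0, 0, 0, 0, 0, 0],
    [-0.085, 0, 0, 0, 0, 0, 0],
    [-0.085, 0, 0, 0, 0, 0, 0],
    [-0.085, 0, 0, 0, 0, 0, 0]
  ]
}}

```text
time: 5.0
tool_pos: [0.4657, 0.3126, 0.1136]
tcp_rot: [0.878, 1.385, -0.868]
wrist_force: [0.1, -1.4, -2.1]
width: 0.612
```

Run:
```python
from h import *
print(monitor.read_state()["width"],monitor.read_state()["wrist_force"])
rel((.413,-.1455,.113),1.053)
rel((.46,.08,.113),1.053)
```

```text
0.6121758308444447 [ 0.08291859 -1.35024486 -2.1296223 ]
shift [-0.0012 -0.2458  0.3901] turn [-0.605  0.002 -0.007]
shift [-0.0012 -0.2458  0.3901] turn [ 2.536e+00 -9.000e-03 -2.000e-03]
shift [-2.000e-04 -1.058e-01  2.072e-01] turn [-0.605  0.002 -0.007]
shift [-2.000e-04 -1.058e-01  2.072e-01] turn [ 2.536e+00 -9.000e-03 -2.000e-03]
```

{"name": "jog_arm", "arguments": {
  "rows": [
    [0, -0.01, 0.016, -0.05, 0, 0, 0],
    [0, -0.03, 0.047, -0.1, 0, 0, 0],
    [0, -0.05, 0.08, -0.15, 0, 0, 0],
    [0, -0.07, 0.111, -0.2, 0, 0, 0],
    [0, -0.09, 0.143, -0.25, 0, 0, 0],
    [0, -0.11, 0.175, -0.3, 0, 0, 0],
    [0, -0.13, 0.206, -0.35, 0, 0, 0],
    [0, -0.15, 0.238, -0.4, 0, 0, 0],
    [0, -0.17, 0.27, -0.45, 0, 0, 0],
    [0, -0.19, 0.302, -0.5, 0, 0, 0],
    [0, -0.21, 0.333, -0.55, 0, 0, 0],
    [0, -0.23, 0.365, -0.6, 0, 0, 0],
    [0, -0.24, 0.381, -0.605, 0.002, -0.007, 0],
    [0, -0.246, 0.39, -0.605, 0.002, -0.007, 0],
    [0, -0.246, 0.39, -0.605, 0.002, -0.007, 0],
    [0, -0.246, 0.39, -0.605, 0.002, -0.007, 0],
    [0, -0.246, 0.39, -0.605, 0.002, -0.007, 0]
  ]
}}

```text
time: 6.7
tool_pos: [0.4125, -0.1444, 0.1114]
tcp_rot: [0.406, 1.534, -0.405]
wrist_force: [0.1, -0.1, -3.0]
width: 0.612
```

Run:
```python
from h import *
rel((.413,-.1455,.028),1.053)
t,s=imaging.read_camera("top"),imaging.read_camera("side")
z=lambda i,x,y:cv2.resize(i[y:y+110,x:x+110],None,fx=3.6,fy=3.6,interpolation=cv2.INTER_CUBIC)
cv2.imwrite("pics/b.png",np.hstack([z(t,290,170),z(s,250,110)]))
```

```text
shift [ 0.0834 -0.0007  0.0011] turn [ 0.001 -0.001 -0.   ]
shift [ 0.0834 -0.0007  0.0011] turn [-3.141e+00  0.000e+00 -2.000e-03]
```

View pics/b.png

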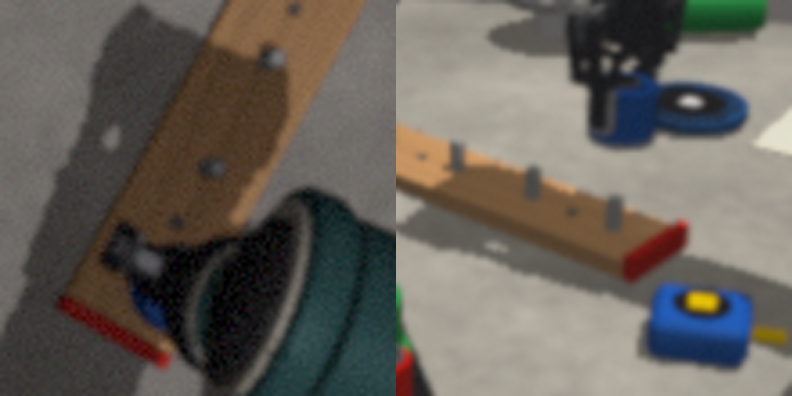

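The peg 1 tip in the side view, at about (311,165), matches my projection of (311.4,164.6), and the saw is level above it. I'll lower it.

{"name": "jog_arm", "arguments": {
  "rows": [
    [0.02, 0, 0.001, 0, 0, 0, 0],
    [0.04, 0, 0.001, 0, 0, 0, 0],
    [0.06, 0, 0.001, 0, 0, 0, 0],
    [0.072, 0, 0.001, 0, 0, 0, 0],
    [0.078, 0, 0.001, 0, 0, 0, 0],
    [0.081, 0, 0.001, 0, 0, 0, 0],
    [0.082, 0, 0.001, 0, 0, 0, 0],
    [0.083, 0, 0.001, 0, 0, 0, 0],
    [0.083, 0, 0.001, 0, 0, 0, 0],
    [0.083, 0, 0.001, 0, 0, 0, 0]
  ]
}}

```text
time: 7.8
tool_pos: [0.4141, -0.1452, 0.0292]
tcp_rot: [0.405, 1.532, -0.405]
wrist_force: [0.1, -1.2, -2.7]
width: 0.612
```

{"name": "jog_arm", "arguments": {
  "rows": [
    [0.0007, 0, 0, 0, 0, 0, 0],
    [0.0014, 0, 0, 0, 0, 0, 0],
    [0.002, 0, 0, 0, 0, 0, 0],
    [0.0025, 0, 0, 0, 0, 0, 0],
    [0.0025, 0, 0, 0, 0, 0, 0]
  ]
}}

```text
time: 8.3
tool_pos: [0.4143, -0.1454, 0.0277]
tcp_rot: [0.405, 1.532, -0.405]
wrist_force: [-2.9, 0.8, 8.9]
width: 0.612
```

{"name": "jog_arm", "arguments": {
  "rows": [
    [0, 0, 0, 0, 0, 0, 75],
    [0, 0, 0, 0, 0, 0, 85],
    [0, 0, 0, 0, 0, 0, 100],
    [0, 0, 0, 0, 0, 0, 100],
    [0, 0, 0, 0, 0, 0, 100],
    [-0.01, 0, 0, 0, 0, 0, 100],
    [-0.03, 0, 0, 0, 0, 0, 100],
    [-0.06, 0, 0, 0, 0, 0, 100],
    [-0.1, 0, 0, 0, 0, 0, 100],
    [-0.1, 0, 0, 0, 0, 0, 100]
  ]
}}

```text
time: 9.3
tool_pos: [0.4187, -0.1472, 0.1342]
tcp_rot: [0.403, 1.52, -0.406]
wrist_force: [0.1, -0.6, 0.2]
width: 1.002
```

Run:
```python
from h import *
rel((.502,.233,.13),.449)
```

```text
shift [ 0.0033  0.3717 -0.1155] turn [ 0.605  0.011 -0.005]
shift [ 0.0033  0.3717 -0.1155] turn [-2.536  0.007  0.015]
```

{"name": "jog_arm", "arguments": {
  "rows": [
    [0, 0.03, -0.01, 0.05, 0, 0, 100],
    [0, 0.07, -0.022, 0.12, 0, 0, 100],
    [0, 0.11, -0.034, 0.19, 0, 0, 100],
    [0, 0.15, -0.047, 0.26, 0, 0, 100],
    [0, 0.19, -0.059, 0.33, 0, 0, 100],
    [0, 0.23, -0.071, 0.4, 0, 0, 100],
    [0, 0.27, -0.084, 0.47, 0, 0, 100],
    [0, 0.31, -0.096, 0.54, 0, 0, 100],
    [0, 0.34, -0.106, 0.605, 0.011, -0.005, 100],
    [0, 0.36, -0.112, 0.605, 0.011, -0.005, 100],
    [0.003, 0.372, -0.116, 0.605, 0.011, -0.005, 100],
    [0.003, 0.372, -0.116, 0.605, 0.011, -0.005, 100],
    [0.003, 0.372, -0.116, 0.605, 0.011, -0.005, 100]
  ]
}}

```text
time: 10.6
tool_pos: [0.5011, 0.2328, 0.1297]
tcp_rot: [0.871, 1.389, -0.873]
wrist_force: [-0.2, 0.5, -0.0]
width: 1.001
```

Run:
```python
from h import *
rel((.502,.233,.026),.449)
t,s=imaging.read_camera("top"),imaging.read_camera("side")
z=lambda i,x,y:cv2.resize(i[y:y+110,x:x+110],None,fx=3.6,fy=3.6,interpolation=cv2.INTER_CUBIC)
cv2.imwrite("pics/c.png",np.hstack([z(t,290,170),z(s,240,120)]))
```

```text
shift [1.037e-01 1.100e-03 1.000e-04] turn [0.    0.001 0.001]
shift [1.037e-01 1.100e-03 1.000e-04] turn [-3.141e+00 -2.000e-03  1.000e-03]
```

View pics/c.png

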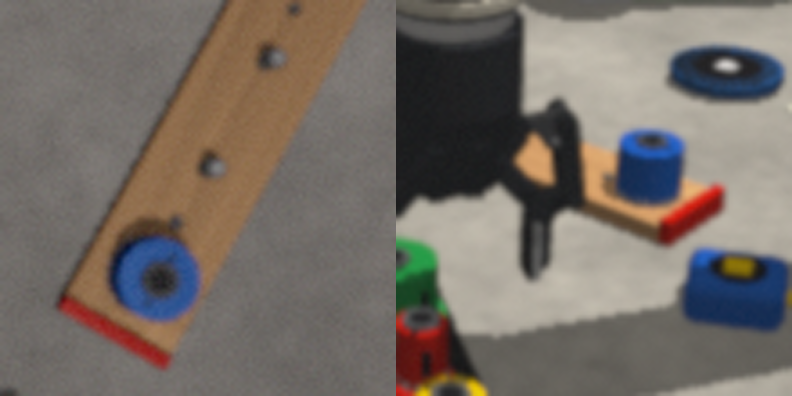

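The blue saw stands flat over peg 1 at the rack's red end: top view around (334,247), side view around (310,167). Yellow is next.

{"name": "jog_arm", "arguments": {
  "rows": [
    [0.03, 0.001, 0, 0, 0, 0, 100],
    [0.06, 0.001, 0, 0, 0, 0, 100],
    [0.085, 0.001, 0, 0, 0, 0, 100],
    [0.1, 0.001, 0, 0, 0, 0, 100],
    [0.104, 0.001, 0, 0, 0, 0, 100],
    [0.104, 0.001, 0, 0, 0, 0, 100],
    [0.104, 0.001, 0, 0, 0, 0, 0],
    [0.104, 0.001, 0, 0, 0, 0, 0],
    [0.104, 0.001, 0, 0, 0, 0, 0],
    [0.104, 0.001, 0, 0, 0, 0, 0],
    [0.104, 0.001, 0, 0, 0, 0, 0],
    [0.104, 0.001, 0, 0, 0, 0, 0],
    [0.104, 0.001, 0, 0, 0, 0, 0],
    [0.104, 0.001, 0, 0, 0, 0, 0],
    [0.104, 0.001, 0, 0, 0, 0, 0]
  ]
}}

```text
time: 12.2
tool_pos: [0.5033, 0.2332, 0.0275]
tcp_rot: [0.873, 1.387, -0.872]
wrist_force: [-1.1, -0.5, 6.2]
width: 0.505
```

{"name": "jog_arm", "arguments": {
  "rows": [
    [-0.015, 0, 0, 0, 0, 0, 0],
    [-0.035, 0, 0, 0, 0, 0, 0],
    [-0.06, 0, 0, 0, 0, 0, 0],
    [-0.085, 0, 0, 0, 0, 0, 0],
    [-0.085, 0, 0, 0, 0, 0, 0],
    [-0.085, 0, 0, 0, 0, 0, 0]
  ]
}}

```text
time: 12.8
tool_pos: [0.5034, 0.2334, 0.1133]
tcp_rot: [0.874, 1.386, -0.871]
wrist_force: [-0.2, 0.0, -2.4]
width: 0.504
```

Run:
```python
from h import *
rel((.487,-.1885,.113),1.053)
```

```text
shift [-0.     -0.1977  0.373 ] turn [-0.604  0.002 -0.003]
shift [-0.     -0.1977  0.373 ] turn [ 2.537e+00 -4.000e-03 -2.000e-03]
```

{"name": "jog_arm", "arguments": {
  "rows": [
    [0, -0.01, 0.02, -0.05, 0, 0, 0],
    [0, -0.025, 0.047, -0.1, 0, 0, 0],
    [0, -0.042, 0.08, -0.15, 0, 0, 0],
    [0, -0.059, 0.111, -0.2, 0, 0, 0],
    [0, -0.076, 0.143, -0.25, 0, 0, 0],
    [0, -0.093, 0.175, -0.3, 0, 0, 0],
    [0, -0.109, 0.206, -0.35, 0, 0, 0],
    [0, -0.126, 0.238, -0.4, 0, 0, 0],
    [0, -0.143, 0.27, -0.45, 0, 0, 0],
    [0, -0.16, 0.302, -0.5, 0, 0, 0],
    [0, -0.177, 0.333, -0.55, 0, 0, 0],
    [0, -0.19, 0.358, -0.6, 0, 0, 0],
    [0, -0.198, 0.373, -0.604, 0.002, -0.003, 0],
    [0, -0.198, 0.373, -0.604, 0.002, -0.003, 0],
    [0, -0.198, 0.373, -0.604, 0.002, -0.003, 0],
    [0, -0.198, 0.373, -0.604, 0.002, -0.003, 0]
  ]
}}

```text
time: 14.4
tool_pos: [0.4859, -0.1874, 0.1118]
tcp_rot: [0.407, 1.535, -0.405]
wrist_force: [-0.1, -0.4, -1.3]
width: 0.504
```

Run:
```python
from h import *
rel((.487,-.1885,.0275),1.053)
```

```text
shift [ 0.0843 -0.0004  0.0017] turn [-0.    -0.003 -0.   ]
shift [ 0.0843 -0.0004  0.0017] turn [ 3.141 -0.     0.004]
```

{"name": "jog_arm", "arguments": {
  "rows": [
    [0.02, 0, 0.001, 0, 0, 0, 0],
    [0.04, 0, 0.001, 0, 0, 0, 0],
    [0.06, 0, 0.001, 0, 0, 0, 0],
    [0.072, 0, 0.001, 0, 0, 0, 0],
    [0.078, 0, 0.001, 0, 0, 0, 0],
    [0.081, 0, 0.001, 0, 0, 0, 0],
    [0.082, 0, 0.001, 0, 0, 0, 0],
    [0.083, 0, 0.001, 0, 0, 0, 0],
    [0.084, 0, 0.001, 0, 0, 0, 0],
    [0.085, 0, 0.001, 0, 0, 0, 0],
    [0.085, 0, 0.001, 0, 0, 0, 0]
  ]
}}

```text
time: 15.5
tool_pos: [0.4871, -0.1881, 0.0276]
tcp_rot: [0.407, 1.534, -0.406]
wrist_force: [0.5, -0.2, 2.1]
width: 0.501
```

{"name": "jog_arm", "arguments": {
  "rows": [
    [0.0005, 0, 0, 0, 0, 0, 0],
    [0.0008, 0, 0, 0, 0, 0, 0],
    [0.0008, 0, 0, 0, 0, 0, 65],
    [0.0008, 0, 0, 0, 0, 0, 80],
    [0, 0, 0, 0, 0, 0, 100],
    [0, 0, 0, 0, 0, 0, 100],
    [0, 0, 0, 0, 0, 0, 100],
    [-0.01, 0, 0, 0, 0, 0, 100],
    [-0.03, 0, 0, 0, 0, 0, 100],
    [-0.06, 0, 0, 0, 0, 0, 100],
    [-0.105, 0, 0, 0, 0, 0, 100],
    [-0.105, 0, 0, 0, 0, 0, 100]
  ]
}}

```text
time: 16.7
tool_pos: [0.4921, -0.1904, 0.1402]
tcp_rot: [0.404, 1.521, -0.407]
wrist_force: [0.6, -0.7, 1.2]
width: 1.002
```

Run:
```python
from h import *
rel((.538,.156,.13),.449)
```

```text
shift [ 0.0092  0.3236 -0.1318] turn [ 0.604  0.011 -0.005]
shift [ 0.0092  0.3236 -0.1318] turn [-2.538  0.007  0.014]
```

{"name": "jog_arm", "arguments": {
  "rows": [
    [0, 0.03, -0.012, 0.05, 0, 0, 100],
    [0, 0.07, -0.028, 0.13, 0, 0, 100],
    [0, 0.11, -0.045, 0.21, 0, 0, 100],
    [0, 0.15, -0.061, 0.29, 0, 0, 100],
    [0, 0.19, -0.077, 0.37, 0, 0, 100],
    [0, 0.23, -0.094, 0.45, 0, 0, 100],
    [0, 0.27, -0.11, 0.53, 0, 0, 100],
    [0, 0.3, -0.122, 0.604, 0.011, -0.005, 100],
    [0.005, 0.315, -0.128, 0.604, 0.011, -0.005, 100],
    [0.009, 0.324, -0.132, 0.604, 0.011, -0.005, 100],
    [0.009, 0.324, -0.132, 0.604, 0.011, -0.005, 100],
    [0.009, 0.324, -0.132, 0.604, 0.011, -0.005, 100]
  ]
}}

```text
time: 17.9
tool_pos: [0.5374, 0.1553, 0.1296]
tcp_rot: [0.871, 1.389, -0.874]
wrist_force: [-0.4, 0.3, 0.0]
width: 0.996
```

Run:
```python
from h import *
rel((.538,.156,.026),.449)
t,s=imaging.read_camera("top"),imaging.read_camera("side")
z=lambda i,x,y:cv2.resize(i[y:y+110,x:x+110],None,fx=3.6,fy=3.6,interpolation=cv2.INTER_CUBIC)
cv2.imwrite("pics/d.png",np.hstack([z(t,290,170),z(s,240,120)]))
```

```text
shift [ 0.1036  0.0009 -0.0004] turn [-0.     0.     0.002]
shift [ 0.1036  0.0009 -0.0004] turn [ 3.142e+00  2.000e-03 -0.000e+00]
```

View pics/d.png

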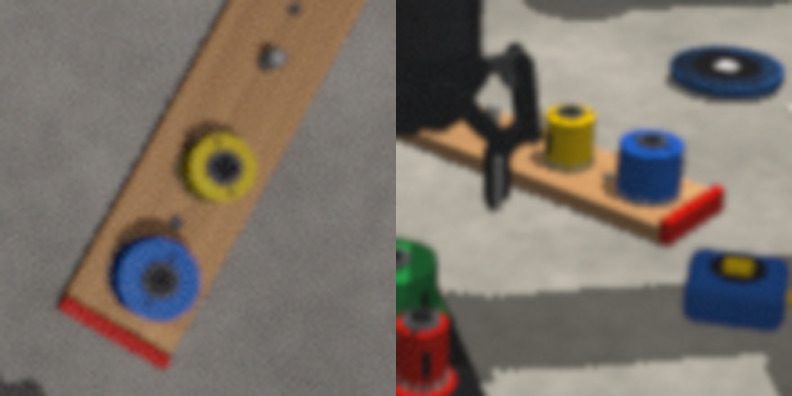

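The yellow saw stands flat over peg 2: top view around (351,216), side view around (288,159). Red is next.

{"name": "jog_arm", "arguments": {
  "rows": [
    [0.03, 0.001, 0, 0, 0, 0, 100],
    [0.06, 0.001, 0, 0, 0, 0, 100],
    [0.085, 0.001, 0, 0, 0, 0, 100],
    [0.1, 0.001, 0, 0, 0, 0, 100],
    [0.104, 0.001, 0, 0, 0, 0, 100],
    [0.104, 0.001, 0, 0, 0, 0, 100],
    [0.104, 0.001, 0, 0, 0, 0, 0],
    [0.104, 0.001, 0, 0, 0, 0, 0],
    [0.104, 0.001, 0, 0, 0, 0, 0],
    [0.104, 0.001, 0, 0, 0, 0, 0],
    [0.104, 0.001, 0, 0, 0, 0, 0],
    [0.104, 0.001, 0, 0, 0, 0, 0],
    [0.104, 0.001, 0, 0, 0, 0, 0],
    [0.104, 0.001, 0, 0, 0, 0, 0],
    [0.104, 0.001, 0, 0, 0, 0, 0],
    [0.104, 0.001, 0, 0, 0, 0, 0]
  ]
}}

```text
time: 19.6
tool_pos: [0.5396, 0.1558, 0.0273]
tcp_rot: [0.874, 1.387, -0.872]
wrist_force: [-0.9, -1.5, 5.9]
width: 0.4
```

{"name": "jog_arm", "arguments": {
  "rows": [
    [-0.015, 0, 0, 0, 0, 0, 0],
    [-0.035, 0, 0, 0, 0, 0, 0],
    [-0.06, 0, 0, 0, 0, 0, 0],
    [-0.085, 0, 0, 0, 0, 0, 0],
    [-0.085, 0, 0, 0, 0, 0, 0],
    [-0.085, 0, 0, 0, 0, 0, 0]
  ]
}}

```text
time: 20.2
tool_pos: [0.5399, 0.1559, 0.1132]
tcp_rot: [0.875, 1.386, -0.871]
wrist_force: [0.1, 0.2, -0.3]
width: 0.402
```

Run:
```python
from h import *
rel((.561,-.2305,.113),1.053)
```

```text
shift [ 1.000e-04 -1.484e-01  3.574e-01] turn [-0.605  0.002 -0.003]
shift [ 1.000e-04 -1.484e-01  3.574e-01] turn [ 2.537e+00 -4.000e-03 -2.000e-03]
```

{"name": "jog_arm", "arguments": {
  "rows": [
    [0, -0.008, 0.02, -0.05, 0, 0, 0],
    [0, -0.02, 0.047, -0.1, 0, 0, 0],
    [0, -0.033, 0.08, -0.15, 0, 0, 0],
    [0, -0.046, 0.111, -0.2, 0, 0, 0],
    [0, -0.059, 0.143, -0.25, 0, 0, 0],
    [0, -0.073, 0.175, -0.3, 0, 0, 0],
    [0, -0.086, 0.206, -0.35, 0, 0, 0],
    [0, -0.099, 0.238, -0.4, 0, 0, 0],
    [0, -0.112, 0.27, -0.45, 0, 0, 0],
    [0, -0.125, 0.302, -0.5, 0, 0, 0],
    [0, -0.138, 0.333, -0.55, 0, 0, 0],
    [0, -0.145, 0.35, -0.6, 0, 0, 0],
    [0, -0.148, 0.357, -0.605, 0.002, -0.003, 0],
    [0, -0.148, 0.357, -0.605, 0.002, -0.003, 0],
    [0, -0.148, 0.357, -0.605, 0.002, -0.003, 0]
  ]
}}

```text
time: 21.7
tool_pos: [0.5605, -0.2288, 0.1121]
tcp_rot: [0.407, 1.535, -0.406]
wrist_force: [0.0, 1.2, 0.6]
width: 0.403
```

Run:
```python
from h import *
rel((.561,-.2305,.0273),1.053)
```

```text
shift [ 0.0848 -0.0012  0.0015] turn [-0.001 -0.002 -0.   ]
shift [ 0.0848 -0.0012  0.0015] turn [ 3.141 -0.     0.004]
```

{"name": "jog_arm", "arguments": {
  "rows": [
    [0.02, -0.001, 0.001, 0, 0, 0, 0],
    [0.04, -0.001, 0.001, 0, 0, 0, 0],
    [0.06, -0.001, 0.001, 0, 0, 0, 0],
    [0.072, -0.001, 0.001, 0, 0, 0, 0],
    [0.078, -0.001, 0.001, 0, 0, 0, 0],
    [0.081, -0.001, 0.001, 0, 0, 0, 0],
    [0.082, -0.001, 0.001, 0, 0, 0, 0],
    [0.083, -0.001, 0.001, 0, 0, 0, 0],
    [0.084, -0.001, 0.001, 0, 0, 0, 0],
    [0.085, -0.001, 0.001, 0, 0, 0, 0],
    [0.0855, -0.001, 0.001, 0, 0, 0, 0],
    [0.0855, -0.001, 0.001, 0, 0, 0, 0]
  ]
}}

```text
time: 22.9
tool_pos: [0.5611, -0.2303, 0.0274]
tcp_rot: [0.407, 1.534, -0.406]
wrist_force: [-1.9, 1.3, 4.2]
width: 0.402
```

Light contact (about 4 N) at the same height as the grasp. I'll release and retreat.

{"name": "jog_arm", "arguments": {
  "rows": [
    [0.0003, 0, 0, 0, 0, 0, 0],
    [0.0003, 0, 0, 0, 0, 0, 55],
    [0.0003, 0, 0, 0, 0, 0, 75],
    [0, 0, 0, 0, 0, 0, 100],
    [0, 0, 0, 0, 0, 0, 100],
    [0, 0, 0, 0, 0, 0, 100],
    [0, 0, 0, 0, 0, 0, 100],
    [-0.01, 0, 0, 0, 0, 0, 100],
    [-0.03, 0, 0, 0, 0, 0, 100],
    [-0.06, 0, 0, 0, 0, 0, 100],
    [-0.105, 0, 0, 0, 0, 0, 100],
    [-0.105, 0, 0, 0, 0, 0, 100]
  ]
}}

```text
time: 24.1
tool_pos: [0.5661, -0.2327, 0.1408]
tcp_rot: [0.404, 1.52, -0.407]
wrist_force: [0.4, 0.1, 0.2]
width: 1.001
```

Run:
```python
from h import *
rel((.575,.081,.13),.449)
```

```text
shift [ 0.0094  0.2768 -0.1479] turn [ 0.603  0.011 -0.005]
shift [ 0.0094  0.2768 -0.1479] turn [-2.538  0.006  0.015]
```

{"name": "jog_arm", "arguments": {
  "rows": [
    [0, 0.03, -0.016, 0.06, 0, 0, 100],
    [0, 0.065, -0.035, 0.14, 0, 0, 100],
    [0, 0.1, -0.053, 0.23, 0, 0, 100],
    [0, 0.135, -0.072, 0.32, 0, 0, 100],
    [0, 0.17, -0.091, 0.41, 0, 0, 100],
    [0, 0.205, -0.11, 0.5, 0, 0, 100],
    [0, 0.24, -0.128, 0.57, 0, 0, 100],
    [0, 0.265, -0.142, 0.603, 0.011, -0.005, 100],
    [0.009, 0.277, -0.148, 0.603, 0.011, -0.005, 100],
    [0.009, 0.277, -0.148, 0.603, 0.011, -0.005, 100],
    [0.009, 0.277, -0.148, 0.603, 0.011, -0.005, 100],
    [0.009, 0.277, -0.148, 0.603, 0.011, -0.005, 100]
  ]
}}

```text
time: 25.3
tool_pos: [0.5749, 0.0798, 0.1302]
tcp_rot: [0.872, 1.388, -0.874]
wrist_force: [0.6, -0.6, 0.5]
width: 0.996
```

Run:
```python
from h import *
rel((.575,.081,.026),.449)
t,s=imaging.read_camera("top"),imaging.read_camera("side")
z=lambda i,x,y:cv2.resize(i[y:y+120,x:x+110],None,fx=3.6,fy=3.6,interpolation=cv2.INTER_CUBIC)
cv2.imwrite("pics/e.png",np.hstack([z(t,300,150),z(s,215,120)]))
```

```text
shift [ 0.1042  0.0007 -0.0011] turn [-0.001  0.001  0.001]
shift [ 0.1042  0.0007 -0.0011] turn [ 3.141e+00  1.000e-03 -1.000e-03]
```

View pics/e.png

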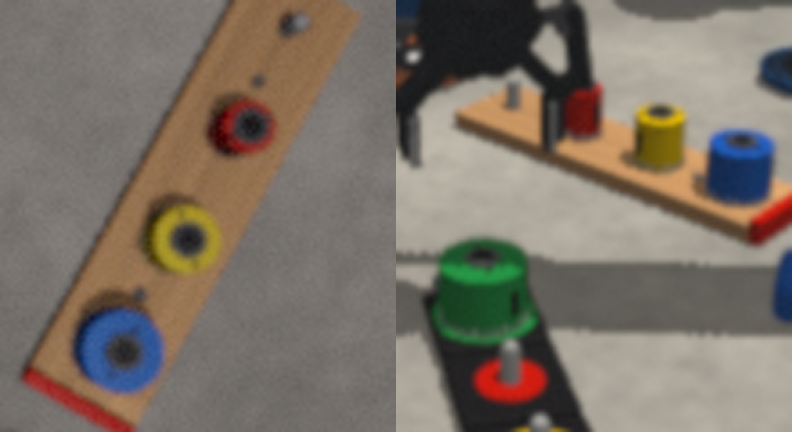

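The red saw stands over peg 3 at about (368,185) in the top view. Only green is left on the rail.

{"name": "jog_arm", "arguments": {
  "rows": [
    [0.025, 0.001, -0.001, 0, 0, 0, 100],
    [0.05, 0.001, -0.001, 0, 0, 0, 100],
    [0.07, 0.001, -0.001, 0, 0, 0, 100],
    [0.085, 0.001, -0.001, 0, 0, 0, 100],
    [0.098, 0.001, -0.001, 0, 0, 0, 100],
    [0.104, 0.001, -0.001, 0, 0, 0, 100],
    [0.104, 0.001, -0.001, 0, 0, 0, 100],
    [0.104, 0.001, -0.001, 0, 0, 0, 0],
    [0.104, 0.001, -0.001, 0, 0, 0, 0],
    [0.104, 0.001, -0.001, 0, 0, 0, 0],
    [0.104, 0.001, -0.001, 0, 0, 0, 0],
    [0.104, 0.001, -0.001, 0, 0, 0, 0],
    [0.104, 0.001, -0.001, 0, 0, 0, 0],
    [0.104, 0.001, -0.001, 0, 0, 0, 0],
    [0.104, 0.001, -0.001, 0, 0, 0, 0]
  ]
}}

```text
time: 26.9
tool_pos: [0.5768, 0.0812, 0.0278]
tcp_rot: [0.874, 1.386, -0.872]
wrist_force: [-1.0, -0.2, 6.6]
width: 0.729
```

{"name": "jog_arm", "arguments": {
  "rows": [
    [-0.015, 0, 0, 0, 0, 0, 0],
    [-0.035, 0, 0, 0, 0, 0, 0],
    [-0.06, 0, 0, 0, 0, 0, 0],
    [-0.085, 0, 0, 0, 0, 0, 0],
    [-0.085, 0, 0, 0, 0, 0, 0],
    [-0.085, 0, 0, 0, 0, 0, 0]
  ]
}}

```text
time: 27.5
tool_pos: [0.5766, 0.0813, 0.1131]
tcp_rot: [0.874, 1.385, -0.871]
wrist_force: [0.0, -0.3, -2.4]
width: 0.729
```

Run:
```python
from h import *
rel((.635,-.2725,.113),1.053)
```

```text
shift [ 0.0005 -0.1006  0.3442] turn [-0.605  0.003 -0.003]
shift [ 0.0005 -0.1006  0.3442] turn [ 2.537 -0.003 -0.004]
```

{"name": "jog_arm", "arguments": {
  "rows": [
    [0, -0.006, 0.02, -0.05, 0, 0, 0],
    [0, -0.014, 0.047, -0.1, 0, 0, 0],
    [0, -0.023, 0.08, -0.15, 0, 0, 0],
    [0, -0.032, 0.111, -0.2, 0, 0, 0],
    [0, -0.042, 0.143, -0.25, 0, 0, 0],
    [0, -0.051, 0.175, -0.3, 0, 0, 0],
    [0, -0.06, 0.206, -0.35, 0, 0, 0],
    [0, -0.07, 0.238, -0.4, 0, 0, 0],
    [0, -0.079, 0.27, -0.45, 0, 0, 0],
    [0, -0.088, 0.302, -0.5, 0, 0, 0],
    [0, -0.095, 0.325, -0.55, 0, 0, 0],
    [0, -0.099, 0.338, -0.6, 0, 0, 0],
    [0, -0.101, 0.344, -0.605, 0.003, -0.003, 0],
    [0, -0.101, 0.344, -0.605, 0.003, -0.003, 0],
    [0, -0.101, 0.344, -0.605, 0.003, -0.003, 0]
  ]
}}

```text
time: 29.0
tool_pos: [0.6338, -0.2714, 0.112]
tcp_rot: [0.407, 1.535, -0.406]
wrist_force: [0.7, -0.2, -2.3]
width: 0.731
```

Run:
```python
from h import *
rel((.635,-.2725,.0278),1.053)
```

```text
shift [ 0.0842 -0.0003  0.0018] turn [-0.001 -0.003  0.   ]
shift [ 0.0842 -0.0003  0.0018] turn [3.141 0.    0.005]
```

{"name": "jog_arm", "arguments": {
  "rows": [
    [0.02, 0, 0.001, 0, 0, 0, 0],
    [0.04, 0, 0.001, 0, 0, 0, 0],
    [0.06, 0, 0.001, 0, 0, 0, 0],
    [0.072, 0, 0.001, 0, 0, 0, 0],
    [0.078, 0, 0.001, 0, 0, 0, 0],
    [0.081, 0, 0.001, 0, 0, 0, 0],
    [0.082, 0, 0.001, 0, 0, 0, 0],
    [0.083, 0, 0.001, 0, 0, 0, 0],
    [0.084, 0, 0.001, 0, 0, 0, 0],
    [0.085, 0, 0.001, 0, 0, 0, 0],
    [0.0855, 0, 0.001, 0, 0, 0, 0],
    [0.0855, 0, 0.001, 0, 0, 0, 0]
  ]
}}

```text
time: 30.2
tool_pos: [0.6349, -0.2721, 0.0279]
tcp_rot: [0.407, 1.534, -0.406]
wrist_force: [-3.5, 1.1, 5.1]
width: 0.727
```

{"name": "jog_arm", "arguments": {
  "rows": [
    [0.0003, 0, 0, 0, 0, 0, 0],
    [0.0003, 0, 0, 0, 0, 0, 85],
    [0, 0, 0, 0, 0, 0, 100],
    [0, 0, 0, 0, 0, 0, 100],
    [0, 0, 0, 0, 0, 0, 100],
    [0, 0, 0, 0, 0, 0, 100],
    [-0.01, 0, 0, 0, 0, 0, 100],
    [-0.03, 0, 0, 0, 0, 0, 100],
    [-0.06, 0, 0, 0, 0, 0, 100],
    [-0.105, 0, 0, 0, 0, 0, 100],
    [-0.15, 0.04, 0, 0, 0, 0, 100],
    [-0.15, 0.09, 0, 0, 0, 0, 100],
    [-0.15, 0.14, 0, 0, 0, 0, 100],
    [-0.15, 0.19, 0, 0, 0, 0, 100],
    [-0.15, 0.22, 0, 0, 0, 0, 100],
    [-0.15, 0.22, 0, 0, 0, 0, 100],
    [-0.15, 0.22, 0, 0, 0, 0, 100]
  ]
}}

```text
time: 31.9
tool_pos: [0.7445, -0.0801, 0.1784]
tcp_rot: [0.405, 1.534, -0.405]
wrist_force: [-0.5, -0.5, -0.1]
width: 0.997
```

Run:
```python
from h import *
t,s=imaging.read_camera("top"),imaging.read_camera("side")
z=lambda i,x,y:cv2.resize(i[y:y+150,x:x+110],None,fx=3.6,fy=3.6,interpolation=cv2.INTER_CUBIC)
cv2.imwrite("pics/f.png",np.hstack([z(t,300,130),z(s,225,90)]))
```

```text
(no output)
```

View pics/f.png

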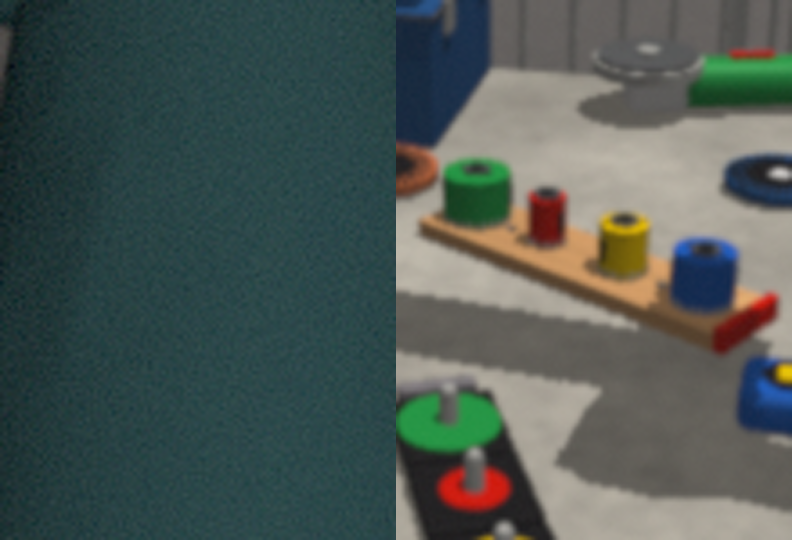

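The side view shows all four saws standing flat on the rack. From the red end they are blue, yellow, red and green, the holders are empty, and the gripper is clear of everything. The arm hides the rack in the top view, but the side view is conclusive, so I'm handing in.

```bash
python3 -c "
from workcell import finish_job
print(finish_job())"
```

```text
the job is handed in; nothing more can be done
None
```

All four hole saws are on the wooden peg rack in their rail order. From the red end they are blue 54, yellow 44, red 35 and green 64. I set each one down to light contact (about 2–9 N at the wrist) before letting go, and never touched the orange look-alike.

- **Final check:** the last side view showed all four saws upright and flat on the board, each over its peg, with the green and red holders in view empty and the gripper clear. The arm blocked the last top view, so only the side view confirms the green saw. The other three were also confirmed from above after I placed them.
- **Agreement of measurements:** each saw touched the board at about the same tool height as when I gripped it, within 0.1 mm. In the first check, peg positions from the two cameras differed by about 2 px, well inside the roughly 8 mm of play the smallest saw has on its peg.
- **Limits:** the job took about 32 s of the 106 s allowed, and the forces shown at the end of each move stayed below 10 N.

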